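# Make up two craft-workshop kits

## Robot

A 6-joint arm with a two-finger parallel gripper is mounted at the origin on the work surface. World frame = base frame: x ahead of the robot, y to its left, z up, the work surface at z = 0. Lengths are in m, angles in degrees, forces in N, time in s.
With the tool pointing down it reaches from about 0.4 to 0.825 m from the base axis. Payload 7 kg.
Tool frame: the origin (TCP) lies on the centre line of the jaws, within the pads' length; the fingertips stand 14 mm ahead of it and the grasp point (between the pads) lies 5 mm behind it; z points along the fingers, x is the direction in which the jaws open and shut, and the axes are right-handed (so a half turn about z gives the same grasp; the last joint's range is limited). The gripper opens to 88 mm and grips with 3 to 60 N. Pads are 19 mm wide; open, the fingers measure 130 mm over their backs; the gripper's body (78 mm by 193 mm) begins 47 mm behind the grasp point.
Start: joints at [-59.41, 20.546, 0.682, 0, -70.136, -16.507], TCP at [0.164, -0.655, 0.21] pointing down, gripper open.
Joint ranges: [-176.03, 176.03], [-82.01, 121.73], [-58.28, 71.71], [-173.87, 95.51], [-174.79, -0.11], [-173.66, 173.66]. Speed limits (degrees/s): [136.94, 136.94, 172.46, 180, 180, 180].

## Interface

Orientations are given as [roll, pitch, yaw] about the fixed x, y, z axes, in that order (R = Rz(yaw) Ry(pitch) Rx(roll)).
In Python, from plant import * gives the robot as it stands.
- The arm moves only by the shell command python3 -m handwheel 'ROWS' [OPENING]. ROWS is JSON, a list of rows, each a list of 2 entries, a list of its own where there are three numbers: the shift along the tool's x, y, z each as a share of 0.2 m, from -1 to 1, then the turn, a rotation vector about the tool's x, y, z each as a share of 360 degrees, from -1 to 1. In form: [[[tx, ty, tz], [ax, ay, az]], ...]. A call has 1 to 5 rows; each row is the pose to reach, as a shift and turn from the pose commanded when the call began, along the tool's axes at that moment, turning the shorter way round; what a row does not reach only later rows make up. A row lasts 1/12 s, in which the tool goes at most 41.7 mm and 7.16 degrees, less where a joint would pass 70% of its speed; a pose out of reach is approached as far as the arm can. A call with a number of a shift or a turn outside -1 to 1 is refused whole. A call with a gripper value outside its range is refused whole. OPENING is the closure, from -1 (fully open) to 1 (shut), set as the call begins (- or left out, the last holds). The fingers move at their own pace and stop on an object; the grip force is fixed at half the most. Time passes only in rows, so rows that repeat a pose let the fingers close. It gives the time, the measured TCP pose, the force and the opening at its end, in the units of the state.
- get_obs(): the state, without advancing time (a new reading comes with each control period).
- snapshot(name): name is "side" or "top"; returns a dict with "color" (400x640x3 uint8, red, green, blue), "z_map" (400x640 float32, m along the optical axis (not along the pixel's ray), 0 where there is no reading), "intrinsics" (3x3 intrinsics, pixels), "distortion" ([k1, k2, p1, p2, k3] as OpenCV has them; the pictures are not rectified), "rvec" (rotation vector, rad) and "tvec" (3), from world to camera coordinates, as OpenCV has them. Camera axes: x right, y down, z forward; pixel columns grow to the right and rows downward; lengths in m; the calibration is good to about 2 mm. A picture is of the moment at which its call begins.
- close_job(): hands the job in, once; it reports no verdict.
The state is a dict: "clock": time; "joint_pos": joint angles; "qvel": joint speeds; "tau": joint torques, N m; "tool_pos": TCP position; "orientation": TCP orientation; "force": force on the tool from outside, world axes, zero at the start; "moment": the same for the moment, N m; "opening": finger opening in m.
Only numpy, scipy, OpenCV 4.12 (cv2) and the standard library are available. Lean on these libraries where they do the work, as an engineer would, in place of code of your own. Each camera call takes 0.05 s, during which the arm holds its last target. There are 200 camera calls.

## Task

Make up the two craft kits in the wooden trays. In the tray with unequal compartments, lay the square plywood base flat in the large compartment, stand the tall tower house on the middle of the base, and stand the slim nozzle bottle in the narrow compartment; in the tray with two equal compartments, put the low cottage in one and the squat lidded paint pot in the other, whichever way round you like. Everything should end upright and let go, and the paint tin, the red dish and the jar of brushes stay where they are.

Things in the scene. Friction and masses are not known exactly. Their poses are not given: they have to be found in the camera images.
- tray_uneven: White-floored wooden tray fixed to the table, 120 (x) x 187 (y) mm. Floor 4 mm thick; rim and divider 5 mm thick, their tops 12 mm above the table. Two unequal compartments along y: large, 110 x 110 mm inside, centred at y = -33.5 mm; narrow, 110 (x) x 62 (y) mm inside, centred at y = +57.5 mm (both at x = 0). Origin: centre of its underside; z up.
- tray_even: White-floored wooden tray fixed to the table, 92 (x) x 179 (y) mm. Floor 4 mm thick; rim and divider 5 mm thick, their tops 12 mm above the table. Two equal compartments along y, each 82 x 82 mm inside, centred at y = -43.5 and +43.5 mm (x = 0). Origin: centre of its underside; z up.
- base: Square plywood base block, 60 x 60 x 16 mm, 50 g or so, lying flat. Loose. Origin: centre of its underside, z up. x and y along its sides.
- tower: Tall bare-wood house, solid, about 80 g: footprint 42 x 42 mm, upright walls to 62 mm, 45 degree gable roof with its ridge (83 mm high) along x, so the walls facing +y and -y, 42 mm apart, are plain rectangles. Small dark door and round window on the -x end. Loose. Origin: centre of its underside, z up. 
- cottage: Low bare-wood house, solid, about 80 g: footprint 62 (x) x 42 (y) mm, upright walls to 34 mm, 45 degree gable roof with its ridge (55 mm high) along x; plain walls facing +y and -y, 42 mm apart. Chimney to 58 mm at x = 19, y = 10 mm; small dark door on the -x end. Loose. Origin: centre of its underside, z up. 
- pot: Squat clear pot of white paint with a white lid: body 52 mm diameter to 36 mm high, lid 56 mm diameter from 36 to 50 mm high. About 100 g. Loose. Origin: centre of its underside, z up. 
- bottle: Slim white plastic bottle, 36 mm diameter to 66 mm high, then a shoulder and a narrow black nozzle to 95 mm. About 70 g. Loose. Origin: centre of its underside, z up. 
- tin: Bystander: steel paint tin, 90 mm diameter, 105 mm high. Origin: centre of its underside.
- dish: Bystander: shallow red plastic dish, 110 mm diameter, 18 mm high. Origin: centre of its underside.
- brush_jar: Bystander: glass jar, 64 mm diameter, 80 mm high, holding brushes that rise to about 220 mm. Origin: centre of its underside.

How it is judged:
By the outcome, as a careful person would: the job done as asked, in the order asked, and still so for the second after the job is handed in, with the robot touching nothing.
It also fails if it takes over 138 s, if anything falls off the work surface, if the arm or the gripper's body presses on something with over 40 N, if the wrist force passes 120 N, or if a joint passes its speed limit or range.

## Working session

There is one attempt and no reset: what is moved stays moved. The work goes in short steps, Python scripts to look and compute and a shell command to move; the robot and the scene stay as the last step left them, time stands still between calls to the robot, and variables do not carry over. Pictures are saved under pics/ and viewed, about 12 in all and at most 16, crops included, and the job is handed in when it is done.

```bash
mkdir -p pics; ls
python3 - <<'E'
from plant import *
import cv2
o=get_obs();print(o)
for n in("top","side"):
    s=snapshot(n);cv2.imwrite(f"pics/{n}0.png",s["color"][:,:,::-1]);print(n,s["intrinsics"],s["distortion"],s["rvec"],s["tvec"])
    import pickle;pickle.dump(s,open(f"{n}0.pkl","wb"))
E
```

```text
pics
{'clock': 0.0, 'joint_pos': array([-5.94091244e+01,  2.05909199e+01,  6.33289340e-01, -1.94680620e-02,
       -7.01335467e+01, -1.65074929e+01]), 'qvel': array([ 0.02590872,  0.01621513,  0.00838993, -0.01131847,  0.03942173,
        0.02011388]), 'tau': array([-8.65404490e-04, -5.82717061e+01,  2.93041921e+01,  6.99676797e+00,
        6.67884975e-03, -1.17167656e-04]), 'tool_pos': array([ 0.1641044 , -0.65422637,  0.20872687]), 'orientation': array([-1.79991637e+02, -9.26195952e-02,  1.04076746e+02]), 'force': array([-0.54841588,  0.24072342, -0.44071556]), 'moment': array([ 0.04238338, -0.02365278, -0.03762157]), 'opening': 0.08816150649483337}
top [[381.24127182   0.         322.52130164]
 [  0.         381.24127182 203.14003606]
 [  0.           0.           1.        ]] [-0.00017565  0.          0.          0.          0.        ] [ 2.14488162 -2.14251558  0.09507035] [0.01754225 0.6037293  1.05168502]
side [[404.98288694   0.         324.23123974]
 [  0.         404.98288694 197.68424119]
 [  0.           0.           1.        ]] [-0.06255062  0.          0.          0.          0.        ] [ 0.05834286 -2.83727198  1.28387094] [0.61283417 0.02496011 1.12653632]
```

View pics/top0.png

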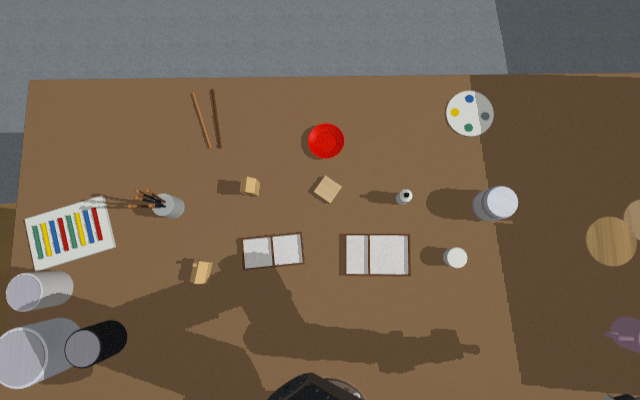

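View pics/side0.png

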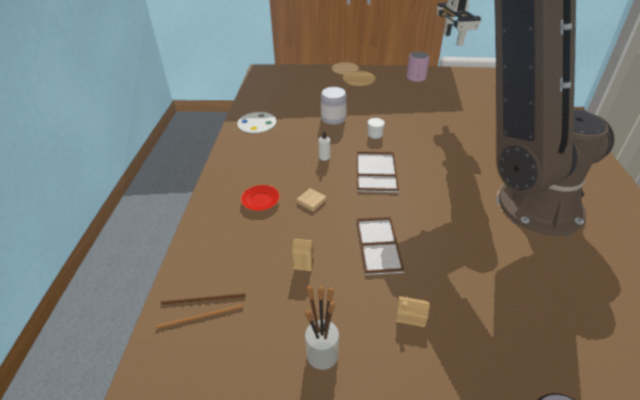

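Top view: tower near (250,186), cottage (202,272), base (327,189), bottle (405,197), pot (456,258), even tray (273,251), and uneven tray (377,255) with its narrow compartment to the left (+y). The side view agrees.

```bash
cat > h.py <<'E'
import numpy as np,cv2
def ext(s): 
    R=cv2.Rodrigues(np.array(s["rvec"],float))[0]; return R,np.array(s["tvec"],float).ravel()
def cast(s,uv,z):
    R,t=ext(s);uv=np.array(uv,float).reshape(-1,1,2)
    n=cv2.undistortPoints(uv,s["intrinsics"],np.array(s["distortion"]))[:,0]
    d=np.c_[n,np.ones(len(n))]@R; c=-R.T@t
    return c+d*((z-c[2])/d[:,2])[:,None]
def cloud(s):
    R,t=ext(s);v,u=np.mgrid[:400,:640]
    n=cv2.undistortPoints(np.stack([u,v],-1).reshape(-1,1,2).astype(float),s["intrinsics"],np.array(s["distortion"]))[:,0]
    P=(np.c_[n,np.ones(len(n))]*s["z_map"].reshape(-1,1)-t)@R
    return P.reshape(400,640,3)
E
python3 - <<'E'
import pickle;from h import *
T=pickle.load(open("top0.pkl","rb"));S=pickle.load(open("side0.pkl","rb"))
R,t=ext(T);print("topcam",-R.T@t)
C=cloud(T);print("table z",[C[y,x,2].round(4) for x,y in((100,150),(300,100),(400,220),(230,230))], "noise",C[215:225,360:400,2].std())
box={"tower":(232,172,268,202),"cottage":(184,255,220,292),"base":(308,170,346,208),"bottle":(390,182,418,212),"pot":(438,242,474,276),"even":(236,226,310,276),"uneven":(338,228,416,282)}
for k,(a,b,c,d) in box.items():
    P=C[b:d,a:c].reshape(-1,3);z=P[:,2]
    print(k,"zmax",np.sort(z)[-5:].round(3))
    for lo,hi in((.008,.03),(.03,.05),(.05,.12)):
        Q=P[(z>lo)&(z<hi)]
        if len(Q)>8:
            r=cv2.minAreaRect((Q[:,:2]*1000).astype(np.float32));print("  ",lo,len(Q),np.round(Q.mean(0),4),"rect",np.round(r[0],1),np.round(r[1],1),round(r[2],1))
Ss=[(T,(184,165,304,295)),(T,(300,165,480,285)),(S,(285,115,405,275)),(S,(350,130,440,335))]
ims=[]
for s,(a,b,c,d) in Ss: ims.append(s["color"][b:d,a:c,::-1])
def fit(i): 
    f=min(400/i.shape[1],300/i.shape[0]);i=cv2.resize(i,None,fx=f,fy=f,interpolation=cv2.INTER_CUBIC);o=np.zeros((300,400,3),np.uint8);o[:i.shape[0],:i.shape[1]]=i;return o
f=[fit(i) for i in ims];cv2.imwrite("pics/m1.png",np.vstack([np.hstack(f[:2]),np.hstack(f[2:])]))
E
```

```text
topcam [ 0.4723678  -0.01705207  1.11687782]
table z [np.float64(0.0039), np.float64(-0.0014), np.float64(-0.0004), np.float64(0.001)] noise 0.11111466023572512
tower zmax [0.087 1.117 1.117 1.117 1.117]
   0.008 36 [0.6428 0.218  0.0194] rect [640.4 219.3] [27.8 57.3] 41.5
   0.03 33 [0.6406 0.2177 0.0395] rect [638.9 220.4] [28.1 56.7] 39.0
   0.05 249 [0.65   0.2263 0.0713] rect [651.4 229.6] [43. 43.] 85.7
cottage zmax [1.117 1.117 1.117 1.117 1.117]
   0.008 60 [0.4101 0.3489 0.0192] rect [413.  349.5] [69.9 29.3] 18.8
   0.03 248 [0.4071 0.3618 0.0418] rect [408.6 367.3] [44.4 62.2] 79.8
   0.05 101 [0.4122 0.3675 0.0536] rect [409.3 367.2] [60.1 21.9] 1.4
base zmax [1.117 1.117 1.117 1.117 1.117]
   0.008 421 [0.6473 0.0053 0.0161] rect [647.6   5.2] [59.9 60.4] 55.2
bottle zmax [0.096 0.096 0.096 1.117 1.117]
   0.008 19 [ 0.6143 -0.1993  0.0194] rect [ 613.5 -201.4] [31.   9.5] 37.4
   0.03 17 [ 0.6114 -0.2019  0.0403] rect [ 613.6 -202.1] [32.2 10.7] 38.2
   0.05 141 [ 0.6193 -0.2096  0.0715] rect [ 620.4 -211. ] [32.9 33.1] 86.0
pot zmax [1.117 1.117 1.117 1.117 1.117]
   0.008 37 [ 0.4522 -0.3292  0.0177] rect [ 451.1 -332.9] [16.1 47.5] 89.6
   0.03 162 [ 0.453  -0.3479  0.0477] rect [ 451.7 -349.3] [51.7 53.9] 0.0
   0.05 185 [ 0.45   -0.3497  0.0515] rect [ 451.7 -350.2] [51.6 51.5] 0.2
even zmax [1.117 1.117 1.117 1.117 1.117]
   0.008 431 [0.4678 0.1647 0.0122] rect [467.3 164.8] [ 91.9 179.7] 5.9
uneven zmax [1.117 1.117 1.117 1.117 1.117]
   0.008 550 [ 0.4594 -0.1348  0.0119] rect [ 457.5 -138.2] [119.4 185.3] 0.1
```

View pics/m1.png

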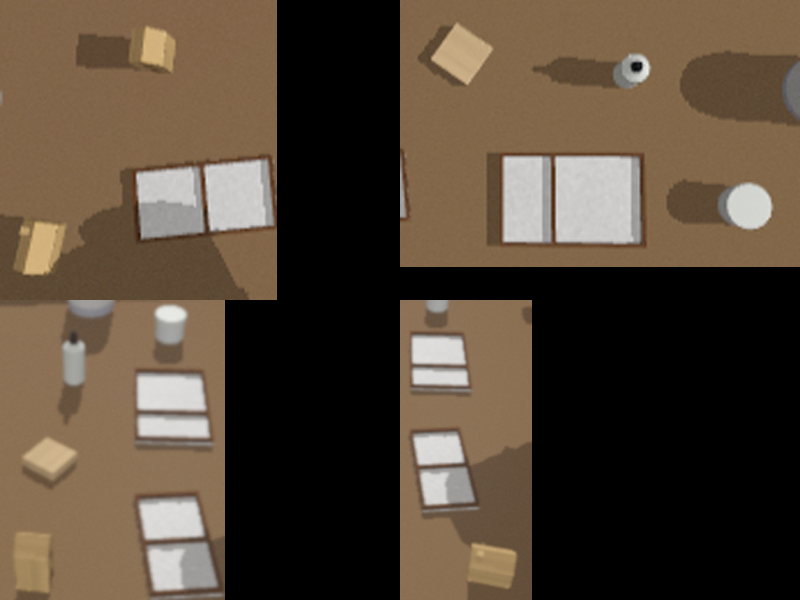

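Depth gives rectangles that match the nominal sizes, so the poses are:

| Item | Position (mm) | Yaw |
|---|---|---|
| base | (647.6, 5.2) | 55.2 |
| tower | (651.4, 229.6) | -4.3 |
| cottage | (409, 367) | -10.2 |
| pot | (451.7, -350.2) | n/a |
| bottle | (620, -211) | n/a |
| uneven tray | (457.5, -138.2) | 0.1 |
| even tray | (467.3, 164.8) | 5.9 |

I'll refine the less certain centres and set up a move helper.

```bash
cat > go.py <<'E'
import sys,numpy as np
from plant import *
def go(x,y,z,yaw):
    o=get_obs();p=o["tool_pos"];Y=o["orientation"][2];c,s=np.cos(np.radians(Y)),np.sin(np.radians(Y))
    d=np.array([x,y,z])-p
    t=np.array([d[0]*c+d[1]*s,d[0]*s-d[1]*c,-d[2]])/.2
    dy=(yaw-Y+90)%180-90
    print("t",o["clock"],"pos",p.round(4),"rpy",o["orientation"].round(1),"open",round(o["opening"],4),"F",o["force"].round(1))
    print("SHIFT",t.round(4),"AZ",round(-dy/360,4),"dyaw",round(dy,1))
if __name__=="__main__": go(*map(float,sys.argv[1:]))
E
python3 go.py .6476 .0052 .10 145.2
python3 - <<'E'
import pickle;from h import *
T=pickle.load(open("top0.pkl","rb"));C=cloud(T)
def r(n,b,lo,hi):
    a,bb,c,d=b;P=C[bb:d,a:c].reshape(-1,3);Q=P[(P[:,2]>lo)&(P[:,2]<hi)]
    q=cv2.minAreaRect((Q[:,:2]*1000).astype(np.float32));print(n,len(Q),np.round(q[0],1),np.round(q[1],1),round(q[2],1),cv2.minEnclosingCircle((Q[:,:2]*1000).astype(np.float32)))
    return Q
for lo in(.076,.078):
    Q=r("ridge tower",(232,172,268,202),lo,.1)
    r("roof tower",(232,172,268,202),.063,.1)
r("cott ridge",(184,255,220,292),.05,.0562); r("cott roof",(184,255,220,292),.035,.1)
r("chim",(184,255,220,292),.0565,.1)
r("nozzle",(390,182,418,212),.085,.1);r("bottle60",(390,182,418,212),.062,.07)
E
```

```text
t 0.1 pos [ 0.1641 -0.6543  0.2088] rpy [-1.800e+02 -1.000e-01  1.041e+02] open 0.0876 F [-0.3  0.6 -0.3]
SHIFT [2.6104 3.147  0.544 ] AZ -0.1142 dyaw 41.1
ridge tower 80 [651.5 227.8] [18.8 42.4] 84.0 ((651.4049072265625, 228.74864196777344), 21.46306037902832)
roof tower 216 [651.4 229.1] [40.7 42.9] 86.2 ((650.7657470703125, 229.07797241210938), 28.499584197998047)
ridge tower 52 [651.4 228.2] [14.2 39.8] 81.3 ((651.7723999023438, 230.29965209960938), 19.969621658325195)
roof tower 216 [651.4 229.1] [40.7 42.9] 86.2 ((650.7657470703125, 229.07797241210938), 28.499584197998047)
cott ridge 79 [408.8 366.9] [18.3 61.2] 84.4 ((409.200927734375, 370.5260925292969), 30.735626220703125)
cott roof 322 [408.5 366.3] [42.4 62.2] 79.8 ((408.67901611328125, 366.948486328125), 35.28972244262695)
chim 21 [408.2 373.4] [16.6 55.8] 79.3 ((407.1763000488281, 367.8803405761719), 27.985153198242188)
nozzle 16 [ 621.  -210.4] [9.3 7.9] 5.8 ((620.9435424804688, -211.03416442871094), 5.674178123474121)
bottle60 52 [ 620.3 -211. ] [33.  33.1] 86.3 ((620.6890258789062, -211.4471435546875), 17.641374588012695)
```

```bash
h="python3 -m handwheel"
$h '[[[0.652,0.787,0],[0,0,0]],[[0.652,0.787,0],[0,0,0]],[[0.652,0.787,0],[0,0,0]],[[0.652,0.787,0],[0,0,0]],[[0.652,0.787,0],[0,0,0]]]'
$h '[[[0.652,0.787,0],[0,0,0]],[[0.652,0.787,0],[0,0,0]],[[0.652,0.787,0],[0,0,0]],[[0.652,0.787,0],[0,0,0]],[[0.652,0.787,0],[0,0,0]]]'
$h '[[[0.652,0.787,0],[0,0,0]],[[0.652,0.787,0],[0,0,0]],[[0.652,0.787,0],[0,0,0]],[[0.652,0.787,0],[0,0,0]],[[0.652,0.787,0],[0,0,0]]]'
$h '[[[0.652,0.787,0],[0,0,-0.08]],[[0.652,0.787,0],[0,0,-0.08]],[[0.652,0.787,0],[0,0,-0.08]],[[0.652,0.787,0],[0,0,-0.08]],[[0.652,0.787,0],[0,0,-0.08]]]'
python3 go.py .6476 .0052 .10 145.2
```

```text
clock: 0.52
tool_pos: [0.2858, -0.4879, 0.2093]
orientation: [-180.0, -0.0, 104.1]
force: [1.3, -0.2, 0.3]
opening: 0.0874
clock: 0.93
tool_pos: [0.4069, -0.323, 0.2096]
orientation: [180.0, -0.0, 104.1]
force: [0.5, -0.6, -0.5]
opening: 0.0878
clock: 1.35
tool_pos: [0.5279, -0.1581, 0.2096]
orientation: [180.0, -0.0, 104.1]
force: [0.4, -0.6, 0.7]
opening: 0.0877
clock: 1.77
tool_pos: [0.6489, 0.0067, 0.2092]
orientation: [-180.0, -0.0, 133.4]
force: [-0.3, -1.3, 1.0]
opening: 0.0876
t 1.7667 pos [0.6489 0.0067 0.2092] rpy [-180.    -0.   133.4] open 0.0876 F [-0.3 -1.3  1. ]
SHIFT [-0.0011 -0.0098  0.5462] AZ -0.0328 dyaw 11.8
```

```bash
h="python3 -m handwheel"
$h '[[[0,-0.01,0.2],[0,0,-0.0328]],[[0,-0.01,0.4],[0,0,-0.0328]],[[0,-0.01,0.55],[0,0,-0.0328]],[[0,-0.01,0.65],[0,0,-0.0328]],[[0,-0.01,0.65],[0,0,-0.0328]]]' >/dev/null
python3 - <<'E'
from plant import *;import cv2
a=snapshot("top")["color"][120:260,250:400];b=snapshot("side")["color"][120:260,240:390]
cv2.imwrite("pics/b1.png",cv2.resize(np.hstack([a,b])[:,:,::-1],None,fx=2.6,fy=2.6,interpolation=2) if 0 else cv2.resize(cv2.hconcat([a,b])[:,:,::-1],None,fx=2.6,fy=2.6))
E
python3 go.py .6476 .0052 .0205 145.2
```

```text
t 2.2833 pos [0.6463 0.0028 0.0793] rpy [-179.9   -0.   144.7] open 0.0876 F [1.1 0.2 0.7]
SHIFT [0.0016 0.0133 0.2942] AZ -0.0014 dyaw 0.5
```

View pics/b1.png

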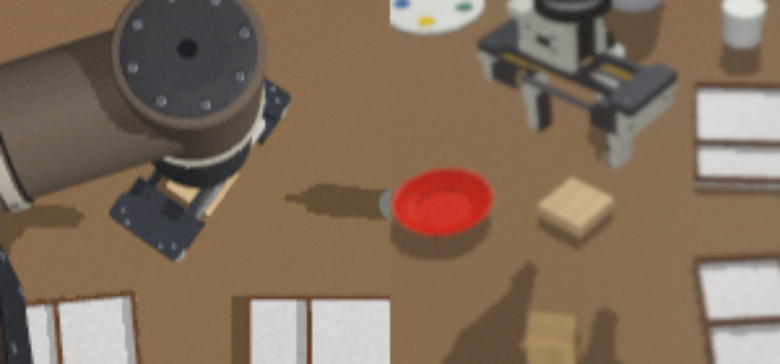

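The gripper straddles the base, with its long axis and body along the jaw axis and aligned with the base sides. Descending and gripping now.

```bash
h="python3 -m handwheel"
$h '[[[0.002,0.013,0.1],[0,0,-0.001]],[[0.002,0.013,0.2],[0,0,-0.001]],[[0.002,0.013,0.26],[0,0,-0.001]],[[0.002,0.013,0.29],[0,0,-0.001]],[[0.002,0.013,0.292],[0,0,-0.001]]]'
python3 go.py .6476 .0052 .0205 145.2
$h '[[[0,0,0],[0,0,0]],[[0,0,0],[0,0,0]],[[0,0,0],[0,0,0]],[[0,0,0],[0,0,0]],[[0,0,0],[0,0,0]]]' 1
$h '[[[0,0,0],[0,0,0]],[[0,0,0],[0,0,0]],[[0,0,0],[0,0,0]],[[0,0,0],[0,0,0]],[[0,0,0],[0,0,0]]]'
python3 go.py .6476 .0052 .0205 145.2
```

```text
clock: 2.7
tool_pos: [0.6477, 0.0053, 0.0212]
orientation: [-180.0, -0.0, 145.0]
force: [0.7, -1.0, -0.0]
opening: 0.0878
t 2.7 pos [0.6477 0.0053 0.0212] rpy [-180.   -0.  145.] open 0.0878 F [ 0.7 -1.  -0. ]
SHIFT [-0.     -0.0006  0.0036] AZ -0.0004 dyaw 0.2
clock: 3.12
tool_pos: [0.648, 0.0055, 0.0219]
orientation: [180.0, 0.0, 145.1]
force: [0.2, 0.4, 0.2]
opening: 0.0597
clock: 3.53
tool_pos: [0.6477, 0.0054, 0.0212]
orientation: [-180.0, -0.0, 145.0]
force: [-0.6, -0.8, -0.3]
opening: 0.0265
t 3.5333 pos [0.6477 0.0054 0.0212] rpy [-180.   -0.  145.] open 0.0265 F [-0.6 -0.8 -0.3]
SHIFT [-0.0004 -0.0011  0.0037] AZ -0.0004 dyaw 0.2
```

The opening reads 26 mm, so the base isn't held. I'll stop the fingers and look.

Run:
```python
from plant import *;import cv2
s=snapshot("top");a=s["color"][150:230,280:380];b=snapshot("side")["color"][140:240,250:370]
f=lambda i:cv2.resize(i,(400,350))[:,:,::-1]
cv2.imwrite("pics/b2.png",cv2.hconcat([f(a),f(b)]));print(get_obs()["opening"])
```

```text
0.018524328047372897
```

View pics/b2.png

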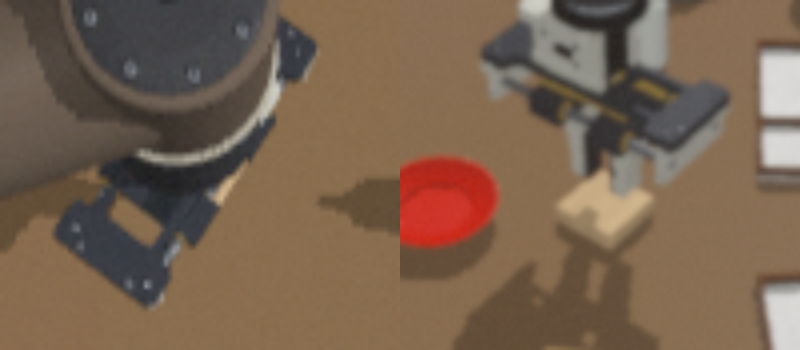

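The fingers closed on air above the base, so the tips sit higher than the nominal offset suggests. I'll measure the tip height from side depth.

Run:
```python
from plant import *;from h import *
s=snapshot("side");C=cloud(s)
P=C[140:240,250:370]; m=(np.abs(P[...,0]-.648)<.07)&(np.abs(P[...,1]-.005)<.07)&(P[...,2]>.008)
for v in range(30,75,2):
    r=[(250+u,tuple((P[v,u]*1000).round().astype(int).tolist())) for u in range(120) if m[v,u]]
    print(140+v,[q for q in r][::3][:14])
```

```text
170 [(289, (705, 11, 118)), (292, (696, 17, 123)), (295, (687, 23, 128)), (298, (679, 26, 131)), (301, (672, 20, 126)), (304, (666, 7, 116)), (307, (659, -2, 110)), (310, (647, 33, 137)), (313, (639, 41, 143)), (316, (631, 46, 147)), (319, (623, 49, 150)), (322, (616, 49, 150)), (325, (609, 26, 132)), (328, (602, 13, 123))]
172 [(290, (703, 10, 111)), (293, (694, 18, 118)), (296, (684, 28, 125)), (299, (677, 26, 124)), (302, (669, 26, 125)), (305, (664, 3, 107)), (308, (652, 34, 131)), (311, (645, 32, 129)), (314, (637, 38, 134)), (317, (628, 47, 142)), (320, (620, 53, 147)), (323, (613, 56, 149)), (326, (605, 54, 148)), (329, (598, 57, 150))]
174 [(294, (691, 20, 112)), (297, (682, 28, 119)), (300, (675, 21, 114)), (303, (666, 29, 120)), (306, (657, 40, 129)), (309, (650, 40, 129)), (312, (642, 42, 131)), (315, (634, 41, 130)), (318, (626, 48, 136)), (321, (618, 55, 142)), (324, (610, 62, 148)), (327, (602, 65, 150)), (330, (595, 65, 150)), (333, (587, 66, 151))]
176 [(298, (680, 26, 111)), (303, (670, 3, 93)), (306, (657, 44, 125)), (309, (649, 49, 129)), (312, (641, 48, 129)), (31
[... 2195 characters left out ...]
, 13)), (300, (680, 19, 21)), (303, (672, 16, 18)), (306, (663, 16, 18)), (309, (655, 14, 16)), (312, (646, 19, 21)), (315, (638, 15, 18)), (318, (630, 15, 18)), (321, (622, 15, 18)), (324, (614, 4, 9))]
202 [(299, (684, 15, 9)), (302, (674, 23, 16)), (305, (666, 25, 19)), (308, (658, 22, 16)), (311, (649, 24, 19)), (314, (640, 26, 20)), (317, (632, 23, 18)), (320, (624, 16, 12))]
204 [(302, (675, 22, 8)), (305, (665, 28, 14)), (308, (657, 32, 18)), (311, (648, 35, 21)), (314, (640, 34, 20)), (317, (632, 31, 18))]
206 [(306, (663, 30, 9)), (309, (654, 34, 12)), (312, (645, 42, 20)), (315, (637, 36, 15))]
208 [(311, (648, 41, 12)), (314, (640, 42, 13))]
210 [(313, (642, 46, 9))]
212 []
214 []
```

Depth puts the tips at about 42 mm while tool_pos says 21 mm (nominal 7 mm). I'll open the gripper and re-measure, to see whether the offset is constant.

```bash
h="python3 -m handwheel"
cat > tip.py <<'E'
from plant import *;from h import *
def tip(r=.085):
    o=get_obs();p=o["tool_pos"];s=snapshot("side");C=cloud(s);hsv=cv2.cvtColor(s["color"],cv2.COLOR_RGB2HSV)
    m=(np.hypot(C[...,0]-p[0],C[...,1]-p[1])<r)&(C[...,2]>.008)&(hsv[...,1]<70)&(C[...,2]<p[2]+.12)
    n,l,st,ce=cv2.connectedComponentsWithStats(m.astype(np.uint8))
    i=1+st[1:,4].argmax();Q=C[l==i];q=Q[Q[:,2].argsort()]
    print("tcp",p.round(4),"open",o["opening"].round(4),"n",len(Q),"low z",q[[0,3,8,20],2].round(4),"low pts",q[:20].mean(0).round(4))
    cl=Q[Q[:,2]<q[3,2]+.02];print(" low band x",cl[:,0].min().round(3),cl[:,0].max().round(3),"y",cl[:,1].min().round(3),cl[:,1].max().round(3))
if __name__=="__main__": tip()
E
python3 tip.py
$h '[[[0,0,0],[0,0,0]],[[0,0,0],[0,0,0]],[[0,0,0],[0,0,0]],[[0,0,0],[0,0,0]],[[0,0,0],[0,0,0]]]' -1
$h '[[[0,0,0],[0,0,0]],[[0,0,0],[0,0,0]],[[0,0,0],[0,0,0]],[[0,0,0],[0,0,0]],[[0,0,0],[0,0,0]]]' -1
python3 tip.py
$h '[[[0,0,-0.2],[0,0,0]],[[0,0,-0.3],[0,0,0]],[[0,0,-0.3],[0,0,0]]]'
python3 tip.py
```

```text
clock: 4.15
tool_pos: [0.6477, 0.0054, 0.0213]
orientation: [180.0, 0.0, 145.1]
force: [0.4, 0.2, 0.2]
opening: 0.0382
clock: 4.57
tool_pos: [0.6477, 0.0054, 0.0213]
orientation: [180.0, 0.0, 145.1]
force: [-1.0, 0.8, 0.0]
opening: 0.0717
clock: 4.87
tool_pos: [0.6509, 0.0059, 0.0865]
orientation: [179.7, 0.3, 145.1]
force: [1.7, 0.1, 0.0]
opening: 0.0871Traceback (most recent call last):
  File "tip.py", line 9, in <module>
    if __name__=="__main__": tip()
                             ~~~^^
  File "tip.py", line 7, in tip
    print("tcp",p.round(4),"open",o["opening"].round(4),"n",len(Q),"low z",q[[0,3,8,20],2].round(4),"low pts",q[:20].mean(0).round(4))
                                  ^^^^^^^^^^^^^^^^^^
AttributeError: 'float' object has no attribute 'round'
Traceback (most recent call last):
  File "tip.py", line 9, in <module>
    if __name__=="__main__": tip()
                             ~~~^^
  File "tip.py", line 7, in tip
    print("tcp",p.round(4),"open",o["opening"].round(4),"n",len(Q),"low z",q[[0,3,8,20],2].round(4),"low pts",q[:20].mean(0).round(4))
                                  ^^^^^^^^^^^^^^^^^^
AttributeError: 'float' object has no attribute 'round'
Traceback (most recent call last):
  File "tip.py", line 9, in <module>
    if __name__=="__main__": tip()
                             ~~~^^
  File "tip.py", line 7, in tip
    print("tcp",p.round(4),"open",o["opening"].round(4),"n",len(Q),"low z",q[[0,3,8,20],2].round(4),"low pts",q[:20].mean(0).round(4))
                                  ^^^^^^^^^^^^^^^^^^
AttributeError: 'float' object has no attribute 'round'
```

```bash
h="python3 -m handwheel"
sed -i 's/o\["opening"\].round(4)/round(o["opening"],4)/' tip.py
python3 tip.py
$h '[[[0,0,0],[0,0,0]],[[0,0,0.15],[0,0,0]],[[0,0,0.15],[0,0,0]]]' >/dev/null
python3 tip.py
```

```text
tcp [0.6496 0.0058 0.0843] open 0.0875 n 465 low z [0.1049 0.1075 0.1097 0.1114] low pts [0.6383 0.0201 0.1093]
 low band x 0.596 0.704 y -0.027 0.048
tcp [0.6441 0.0049 0.0462] open 0.0876 n 420 low z [0.0687 0.07   0.0714 0.0739] low pts [0.6376 0.0165 0.0714]
 low band x 0.591 0.7 y -0.024 0.046
```

The tip offset is constant, at about +22 mm relative to the reading instead of -14 mm. I'll treat the tip as reading + 22 mm and go down carefully, checking force.

```bash
h="python3 -m handwheel"
python3 go.py .6476 .0052 .0 145.2
$h '[[[0,0,0.1],[0,0,0]],[[0,0,0.2],[0,0,0]],[[0,0,0.24],[0,0,0]],[[0,0,0.24],[0,0,0]],[[0,0,0.24],[0,0,0]]]'
python3 tip.py
python3 go.py .6476 .0052 -0.014 145.2
```

```text
t 5.2667 pos [0.6447 0.0048 0.0479] rpy [-179.7   -0.3  145. ] open 0.0875 F [-0.  -0.   0.5]
SHIFT [-0.0105  0.01    0.2394] AZ -0.0005 dyaw 0.2
clock: 5.68
tool_pos: [0.6477, 0.0053, 0.0035]
orientation: [-179.9, -0.0, 145.1]
force: [0.3, -0.2, 0.4]
opening: 0.0879
tcp [0.6477 0.0053 0.0035] open 0.0879 n 384 low z [0.011  0.0259 0.0268 0.0302] low pts [0.6409 0.011  0.0262]
 low band x 0.593 0.703 y -0.025 0.047
t 5.7333 pos [0.6483 0.0055 0.0042] rpy [180.    0.  145.1] open 0.0875 F [0.6 0.3 0.6]
SHIFT [ 0.0021 -0.0031  0.0909] AZ -0.0003 dyaw 0.1
```

```bash
h="python3 -m handwheel"
$h '[[[0,0,0.03],[0,0,0]],[[0,0,0.06],[0,0,0]],[[0,0,0.08],[0,0,0]],[[0,0,0.09],[0,0,0]],[[0,0,0.09],[0,0,0]]]'
python3 tip.py
python3 go.py .6476 .0052 -0.014 145.2
$h '[[[0,0,0],[0,0,0]],[[0,0,0],[0,0,0]],[[0,0,0],[0,0,0]],[[0,0,0],[0,0,0]],[[0,0,0],[0,0,0]]]' 1
$h '[[[0,0,0],[0,0,0]],[[0,0,0],[0,0,0]],[[0,0,0],[0,0,0]],[[0,0,0],[0,0,0]],[[0,0,0],[0,0,0]]]'
```

```text
clock: 6.15
tool_pos: [0.6473, 0.0053, -0.0154]
orientation: [-180.0, -0.0, 145.0]
force: [0.2, -0.1, 0.5]
opening: 0.0879
tcp [ 0.6473  0.0053 -0.0154] open 0.0879 n 355 low z [0.0081 0.0095 0.0105 0.0128] low pts [0.6444 0.0136 0.0108]
 low band x 0.593 0.701 y -0.029 0.048
t 6.2 pos [ 0.6475  0.0053 -0.015 ] rpy [-180.    -0.   145.1] open 0.0876 F [-0.7 -0.4  0.7]
SHIFT [-0.0009 -0.0003 -0.0052] AZ -0.0004 dyaw 0.1
clock: 6.62
tool_pos: [0.6478, 0.0054, -0.0146]
orientation: [180.0, 0.0, 145.1]
force: [-0.2, -0.5, 1.1]
opening: 0.06
clock: 7.03
tool_pos: [0.6478, 0.0054, -0.0146]
orientation: [180.0, 0.0, 145.1]
force: [-0.3, 0.0, 1.9]
opening: 0.06
```

Held at 60.0 mm. Lifting, then carrying toward the large compartment.

```bash
h="python3 -m handwheel"
$h '[[[0,0,-0.05],[0,0,0]],[[0,0,-0.2],[0,0,0]],[[0,0,-0.35],[0,0,0]],[[0,0,-0.45],[0,0,0]],[[0,0,-0.45],[0,0,0]]]' | tail -1
python3 go.py .4575 -.1717 .075 180
```

```text
opening: 0.0599
t 7.45 pos [0.6507 0.0059 0.0812] rpy [179.7   0.3 145.1] open 0.0599 F [ 0.6  0.  -0.8]
SHIFT [ 0.2845 -1.281   0.0308] AZ -0.0969 dyaw 34.9
```

```bash
h="python3 -m handwheel"
$h '[[[0.05,-0.2,0],[0,0,-0.018]],[[0.09,-0.38,0],[0,0,-0.037]],[[0.12,-0.53,0],[0,0,-0.056]],[[0.142,-0.64,0],[0,0,-0.075]],[[0.142,-0.64,0],[0,0,-0.09]]]' | tail -1
python3 go.py .4575 -.1717 .075 180
```

```text
opening: 0.0597
t 7.8667 pos [ 0.5471 -0.0855  0.0755] rpy [ 1.800e+02 -1.000e-01  1.777e+02] open 0.0597 F [-0.2  0.1 -0.5]
SHIFT [ 0.4298 -0.4488  0.0023] AZ -0.0065 dyaw 2.3
```

```bash
h="python3 -m handwheel"
$h '[[[0.12,-0.12,0],[0,0,-0.0065]],[[0.25,-0.25,0],[0,0,-0.0065]],[[0.37,-0.38,0],[0,0,-0.0065]],[[0.43,-0.45,0],[0,0,-0.0065]],[[0.43,-0.45,0],[0,0,-0.0065]]]' | tail -1
$h '[[[0,0,0],[0,0,0]],[[0,0,0],[0,0,0]]]' >/dev/null
python3 - <<'E'
from plant import *;from h import *
s=snapshot("side");C=cloud(s);t=snapshot("top")
hsv=cv2.cvtColor(s["color"],cv2.COLOR_RGB2HSV);p=get_obs()["tool_pos"]
m=(np.hypot(C[...,0]-p[0],C[...,1]-p[1])<.06)&(C[...,2]>.05)&(hsv[...,1]>75)&(hsv[...,2]>120)
Q=C[m];print(len(Q),Q.min(0).round(3),Q.max(0).round(3))
f=lambda i:cv2.resize(i,(400,320))[:,:,::-1]
cv2.imwrite("pics/b3.png",cv2.hconcat([f(s["color"][110:230,310:460]),f(t["color"][200:300,310:435])]))
E
python3 go.py .4575 -.1717 -.009 180
```

```text
opening: 0.0595
324 [ 0.405 -0.2    0.094] [ 0.518 -0.136  0.428]
t 8.55 pos [ 0.4619 -0.1689  0.0754] rpy [-180.     0.   179.8] open 0.0598 F [0.5 0.2 0.2]
SHIFT [ 0.0218 -0.014   0.422 ] AZ -0.0005 dyaw 0.2
```

View pics/b3.png

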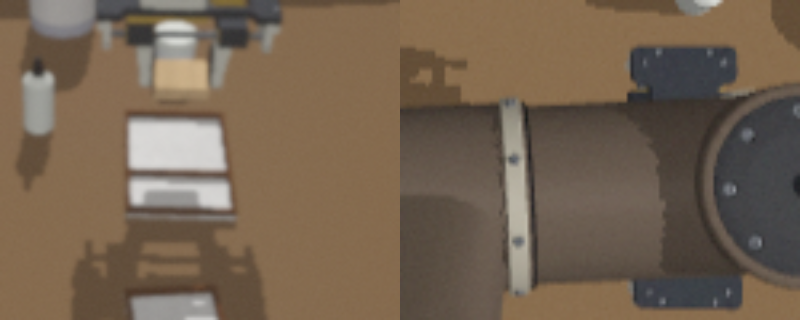

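The side view shows the base held level and square over the large compartment. Lowering.

```bash
h="python3 -m handwheel"
$h '[[[0.021,-0.014,0.12],[0,0,0]],[[0.021,-0.014,0.22],[0,0,0]],[[0.021,-0.014,0.3],[0,0,0]],[[0.021,-0.014,0.36],[0,0,0]],[[0.021,-0.014,0.37],[0,0,0]]]' | tail -1
python3 go.py .4575 -.1717 -.009 180
```

```text
opening: 0.0596
t 8.9667 pos [ 0.456  -0.1715 -0.0009] rpy [180.   -0.2 179.8] open 0.0596 F [-0.1  0.7 -0.2]
SHIFT [-0.0075 -0.0011  0.0406] AZ -0.0005 dyaw 0.2
```

```bash
h="python3 -m handwheel"
$h '[[[-0.004,0,0.02],[0,0,0]],[[-0.004,0,0.035],[0,0,0]],[[-0.004,0,0.042],[0,0,0]],[[-0.004,0,0.042],[0,0,0]]]' 
python3 go.py .4575 -.1717 -.0095 180
$h '[[[0,0,0],[0,0,0]],[[0,0,0],[0,0,0]],[[0,0,0],[0,0,0]],[[0,0,0],[0,0,0]],[[0,0,0],[0,0,0]]]' -0.6
$h '[[[0,0,0],[0,0,0]],[[0,0,-0.1],[0,0,0]],[[0,0,-0.3],[0,0,0]],[[0,0,-0.5],[0,0,0]],[[0,0,-0.6],[0,0,0]]]' -0.6
python3 go.py .6514 .229 .06 180
```

```text
clock: 9.3
tool_pos: [0.4581, -0.172, -0.0069]
orientation: [180.0, 0.0, 179.8]
force: [-0.1, 0.1, -0.6]
opening: 0.0594
t 9.3 pos [ 0.4581 -0.172  -0.0069] rpy [180.    0.  179.8] open 0.0594 F [-0.1  0.1 -0.6]
SHIFT [0.0031 0.0013 0.0129] AZ -0.0005 dyaw 0.2
clock: 9.72
tool_pos: [0.4579, -0.1721, -0.0069]
orientation: [180.0, 0.0, 179.8]
force: [-0.3, 0.8, 0.3]
opening: 0.0697
clock: 10.13
tool_pos: [0.4595, -0.1725, 0.1172]
orientation: [-180.0, 0.3, 179.8]
force: [1.3, -0.2, -0.1]
opening: 0.0703
t 10.1333 pos [ 0.4595 -0.1725  0.1172] rpy [-180.     0.3  179.8] open 0.0703 F [ 1.3 -0.2 -0.1]
SHIFT [-0.9539  2.01    0.2859] AZ -0.0004 dyaw 0.2
```

```bash
h="python3 -m handwheel"
$h '[[[-0.08,0.18,0],[0,0,0.02]],[[-0.16,0.36,0],[0,0,0.04]],[[-0.25,0.54,0],[0,0,0.06]],[[-0.35,0.72,0],[0,0,0.08]],[[-0.43,0.9,0],[0,0,0.098]]]' -1 | tail -1
python3 - <<'E'
from plant import *;from h import *
C=cloud(snapshot("top"));P=C[225:285,335:420].reshape(-1,3);Q=P[(P[:,2]>.0165)&(P[:,2]<.03)]
q=cv2.minAreaRect((Q[:,:2]*1000).astype(np.float32));print(len(Q),Q[:,2].mean(),q)
E
python3 go.py .6514 .229 .08 86
```

```text
opening: 0.0871
453 0.020296426300916926 ((458.923095703125, -136.82540893554688), (181.25738525390625, 117.82276153564453), 88.77301025390625)
t 10.6 pos [0.5472 0.0103 0.1133] rpy [1.798e+02 1.000e-01 1.447e+02] open 0.0877 F [5.2 3.8 1. ]
SHIFT [0.2059 1.1939 0.1666] AZ 0.1631 dyaw -58.7
```

```bash
h="python3 -m handwheel"
$h '[[[0.04,0.2,0],[0,0,0.02]],[[0.07,0.4,0],[0,0,0.04]],[[0.1,0.6,0],[0,0,0.06]],[[0.12,0.7,0],[0,0,0.08]],[[0.12,0.7,0],[0,0,0.098]]]' | tail -1
python3 - <<'E'
from plant import *;from h import *
C=cloud(snapshot("top"));m=((C[...,2]>.017)&(C[...,2]<.024)).astype(np.uint8);m[:225]=0;m[285:]=0;m[:,:335]=0;m[:,420:]=0
m=cv2.morphologyEx(m,cv2.MORPH_OPEN,np.ones((5,5)));Q=C[m>0]
q=cv2.minAreaRect((Q[:,:2]*1000).astype(np.float32));print(len(Q),Q.mean(0),Q[:,2].std(),q)
E
python3 go.py .6514 .229 .09 86
```

```text
opening: 0.0877
236 [ 0.45618097 -0.17535591  0.02049051] 0.0016221740768208996 ((456.4087219238281, -170.36459350585938), (57.089473724365234, 59.69663619995117), 88.83036041259766)
t 11.0667 pos [0.6017 0.1351 0.1121] rpy [-180.     0.   109.9] open 0.0876 F [ 0.4 -1.  -0.8]
SHIFT [0.3567 0.3935 0.1105] AZ 0.0665 dyaw -23.9
```

```bash
h="python3 -m handwheel"
$h '[[[0.13,0.14,0.02],[0,0,0.018]],[[0.26,0.28,0.05],[0,0,0.036]],[[0.35,0.39,0.08],[0,0,0.054]],[[0.357,0.394,0.11],[0,0,0.0665]],[[0.357,0.394,0.11],[0,0,0.0665]]]' | tail -1
$h '[[[0,0,0],[0,0,0]],[[0,0,0],[0,0,0]]]' >/dev/null
python3 - <<'E'
from plant import *;from h import *
s=snapshot("side");t=snapshot("top")
f=lambda i:cv2.resize(i,(400,350))[:,:,::-1]
cv2.imwrite("pics/t1.png",cv2.hconcat([f(s["color"][190:290,240:355]),f(t["color"][150:230,205:296])]))
C=cloud(t);m=((C[...,2]>.017)&(C[...,2]<.024)).astype(np.uint8);m[:225]=0;m[285:]=0;m[:,:335]=0;m[:,420:]=0
m=cv2.morphologyEx(m,cv2.MORPH_OPEN,np.ones((5,5)));Q=C[m>0]
q=cv2.minAreaRect((Q[:,:2]*1000).astype(np.float32));print(len(Q),Q.mean(0),Q[:,2].std(),q)
E
python3 go.py .6514 .229 .004 86
```

```text
opening: 0.0872
149 [ 0.45183147 -0.16651317  0.02032313] 0.00154701243309251 ((451.2929382324219, -168.79913330078125), (28.279022216796875, 63.929298400878906), 18.497032165527344)
t 11.75 pos [0.6498 0.2265 0.0917] rpy [180.   -0.   86.8] open 0.0876 F [ 0.  -1.3  0.4]
SHIFT [0.0128 0.007  0.4387] AZ 0.0021 dyaw -0.8
```

View pics/t1.png

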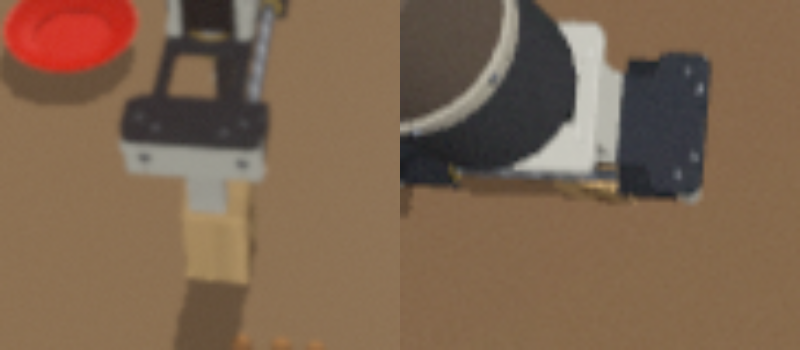

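The jaws straddle the tower. Descending and gripping.

```bash
h="python3 -m handwheel"
$h '[[[0.012,0.007,0.1],[0,0,0.002]],[[0.012,0.007,0.2],[0,0,0.002]],[[0.012,0.007,0.3],[0,0,0.002]],[[0.012,0.007,0.38],[0,0,0.002]],[[0.012,0.007,0.418],[0,0,0.002]]]'
$h '[[[0,0,0],[0,0,0]],[[0,0,0],[0,0,0]],[[0,0,0],[0,0,0]],[[0,0,0],[0,0,0]],[[0,0,0],[0,0,0]]]' 1 | tail -1
$h '[[[0,0,0],[0,0,0]],[[0,0,0],[0,0,0]],[[0,0,0],[0,0,0]],[[0,0,0],[0,0,0]],[[0,0,0],[0,0,0]]]'
python3 go.py .6514 .229 .12 86
```

```text
clock: 12.17
tool_pos: [0.6503, 0.2285, 0.0057]
orientation: [-179.9, 0.1, 86.0]
force: [0.2, -1.5, 0.5]
opening: 0.0876
opening: 0.0598
clock: 13.0
tool_pos: [0.6516, 0.2299, 0.0076]
orientation: [180.0, -0.0, 85.9]
force: [-0.7, 0.4, 3.3]
opening: 0.0418
t 13.0 pos [0.6516 0.2299 0.0076] rpy [180.   -0.   85.9] open 0.0418 F [-0.7  0.4  3.3]
SHIFT [-4.600e-03 -5.000e-04 -5.618e-01] AZ -0.0001 dyaw 0.1
```

```bash
h="python3 -m handwheel"
$h '[[[0,0,-0.05],[0,0,0]],[[0,0,-0.2],[0,0,0]],[[0,0,-0.35],[0,0,0]],[[0,0,-0.5],[0,0,0]],[[0,0,-0.56],[0,0,0]]]' | tail -1
python3 go.py .4575 -.171 .12 90
```

```text
opening: 0.0421
t 13.4167 pos [0.6533 0.2306 0.1246] rpy [179.7  -0.2  86. ] open 0.0421 F [ 0.4  0.5 -0.3]
SHIFT [-2.0716 -0.836   0.023 ] AZ -0.0112 dyaw 4.0
```

```bash
h="python3 -m handwheel"
$h '[[[-0.12,-0.05,0],[0,0,-0.01]],[[-0.28,-0.12,0],[0,0,-0.011]],[[-0.44,-0.18,0],[0,0,-0.011]],[[-0.58,-0.24,0],[0,0,-0.011]],[[-0.69,-0.28,0],[0,0,-0.011]]]' | tail -1
cat > base.py <<'E'
from plant import *;from h import *
t=snapshot("top")
C=cloud(t);m=((C[...,2]>.017)&(C[...,2]<.024)).astype(np.uint8);m[:225]=0;m[285:]=0;m[:,:335]=0;m[:,420:]=0
m=cv2.morphologyEx(m,cv2.MORPH_OPEN,np.ones((5,5)));Q=C[m>0]
q=cv2.minAreaRect((Q[:,:2]*1000).astype(np.float32));print(len(Q),Q.mean(0),Q[:,2].std(),q)
E
python3 base.py
$h '[[[-0.2,-0.08,0],[0,0,0]],[[-0.4,-0.16,0],[0,0,0]],[[-0.55,-0.22,0],[0,0,0]],[[-0.69,-0.28,0],[0,0,0]],[[-0.69,-0.28,0],[0,0,0]]]' | tail -1
python3 go.py .4575 -.171 .12 90
```

```text
opening: 0.042
168 [ 0.45599928 -0.17547743  0.02033988] 0.001726374773698781 ((462.9317321777344, -173.39675903320312), (70.80534362792969, 41.02027893066406), 31.454336166381836)
opening: 0.0417
t 14.3 pos [ 0.5265 -0.0455  0.1194] rpy [-179.9    0.    89.7] open 0.0417 F [ 0.2  1.3 -1.7]
SHIFT [-0.6294 -0.3417 -0.003 ] AZ -0.0008 dyaw 0.3
```

```bash
h="python3 -m handwheel"
python3 - <<'E'
from plant import *;from h import *
t=snapshot("top");hsv=cv2.cvtColor(t["color"],cv2.COLOR_RGB2HSV);c=t["color"][238:272,372:406]
m=((hsv[...,1]>60)&(hsv[...,2]>130)).astype(np.uint8);m[:230]=0;m[280:]=0;m[:,:362]=0;m[:,412:]=0
m=cv2.morphologyEx(m,cv2.MORPH_OPEN,np.ones((3,3)))
k=max(cv2.findContours(m,0,2)[0],key=cv2.contourArea);P=cast(t,k[:,0],.02)[:,:2]*1000
print(cv2.contourArea(k),cv2.minAreaRect(P.astype(np.float32)))
cv2.imwrite("pics/t2.png",cv2.resize(t["color"][190:290,310:440],None,fx=4,fy=4)[:,:,::-1])
E
$h '[[[-0.1,-0.05,0],[0,0,0]],[[-0.25,-0.14,0],[0,0,0]],[[-0.4,-0.22,0],[0,0,0]],[[-0.55,-0.3,0],[0,0,0]],[[-0.63,-0.344,0],[0,0,0]]]' | tail -1
$h '[[[0,0,0],[0,0,0]],[[0,0,0],[0,0,0]]]' >/dev/null
python3 go.py .4575 -.1715 .029 90
```

```text
399.5 ((457.46148681640625, -170.473388671875), (56.268611907958984, 57.55956268310547), 0.15327633917331696)
opening: 0.042
t 14.9333 pos [ 0.4607 -0.168   0.1195] rpy [180.   -0.   89.8] open 0.0418 F [ 0.3  0.2 -0.4]
SHIFT [-0.0177 -0.016   0.4527] AZ -0.0005 dyaw 0.2
```

View pics/t2.png

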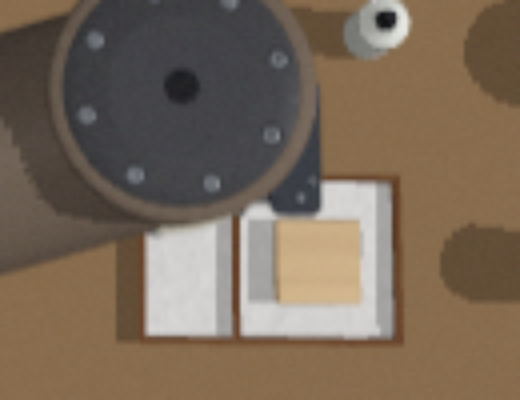

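The base lies flat and square at (457.5, -170.5), in the picture at about (318,262). Lowering the tower.

```bash
h="python3 -m handwheel"
$h '[[[-0.016,-0.015,0.1],[0,0,0]],[[-0.016,-0.015,0.2],[0,0,0]],[[-0.016,-0.015,0.3],[0,0,0]],[[-0.016,-0.015,0.38],[0,0,0]],[[-0.016,-0.015,0.42],[0,0,0]]]' | tail -1
$h '[[[0,0,0],[0,0,0]],[[0,0,0],[0,0,0]],[[0,0,0],[0,0,0]]]'
python3 go.py .4577 -.171 .028 90
```

```text
opening: 0.042
clock: 15.6
tool_pos: [0.4586, -0.1705, 0.0361]
orientation: [179.9, 0.0, 90.0]
force: [0.2, 0.0, -1.2]
opening: 0.0424
t 15.6 pos [ 0.4586 -0.1705  0.0361] rpy [179.9   0.   90. ] open 0.0424 F [ 0.2  0.  -1.2]
SHIFT [-0.0024 -0.0046  0.0407] AZ -0.0001 dyaw 0.0
```

```bash
h="python3 -m handwheel"
$h '[[[-0.002,-0.004,0.015],[0,0,0]],[[-0.002,-0.004,0.03],[0,0,0]],[[-0.002,-0.004,0.038],[0,0,0]],[[-0.002,-0.004,0.041],[0,0,0]],[[-0.002,-0.004,0.041],[0,0,0]]]'
python3 go.py .4577 -.171 .028 90
$h '[[[0,0,0],[0,0,0]],[[0,0,0],[0,0,0]],[[0,0,0],[0,0,0]],[[0,0,0],[0,0,0]],[[0,0,0],[0,0,0]]]' -0.5
$h '[[[0,0,0],[0,0,0]],[[0,0,-0.1],[0,0,0]],[[0,0,-0.25],[0,0,0]],[[0,0,-0.4],[0,0,0]],[[0,0,-0.55],[0,0,0]]]' | tail -1
python3 go.py .6206 -.2112 .1 0
```

```text
clock: 16.02
tool_pos: [0.4568, -0.1713, 0.0276]
orientation: [180.0, 0.0, 89.9]
force: [-1.3, 1.4, 4.8]
opening: 0.0421
t 16.0167 pos [ 0.4568 -0.1713  0.0276] rpy [180.    0.   89.9] open 0.0421 F [-1.3  1.4  4.8]
SHIFT [ 0.0013  0.0043 -0.0022] AZ -0.0003 dyaw 0.1
clock: 16.43
tool_pos: [0.4567, -0.1713, 0.027]
orientation: [-180.0, 0.0, 89.9]
force: [-0.3, -0.5, -0.1]
opening: 0.065
opening: 0.0657
t 16.85 pos [ 0.4562 -0.1713  0.1382] rpy [-179.9    0.    89.9] open 0.0657 F [ 1.5 -0.4 -0.4]
SHIFT [-0.1981  0.8222  0.1909] AZ 0.2497 dyaw -89.9
```

Tower placed. Next, the bottle.

```bash
h="python3 -m handwheel"
$h '[[[-0.04,0.15,0],[0,0,-0.019]],[[-0.08,0.32,0],[0,0,-0.038]],[[-0.12,0.5,0],[0,0,-0.057]],[[-0.16,0.68,0],[0,0,-0.076]],[[-0.2,0.82,0],[0,0,-0.095]]]' -1 | tail -1
$h '[[[0,0,0],[0,0,-0.019]],[[0,0,0],[0,0,-0.038]],[[0,0,0],[0,0,-0.057]],[[0,0,0],[0,0,-0.076]],[[0,0,0],[0,0,-0.095]]]' | tail -1
$h '[[[0,0,0],[0,0,-0.019]],[[0,0,0],[0,0,-0.038]],[[0,0,0],[0,0,-0.057]],[[0,0,0],[0,0,-0.06]],[[0,0,0],[0,0,-0.06]]]' | tail -1
python3 - <<'E'
from plant import *;from h import *
t=snapshot("top");s=snapshot("side");C=cloud(t)
m=((C[...,2]>.083)&(C[...,2]<.12)).astype(np.uint8);m[:225]=0;m[285:]=0;m[:,:362]=0;m[:,415:]=0
Q=C[m>0];print("tower",len(Q),Q.min(0),Q.max(0),cv2.minAreaRect((Q[:,:2]*1000).astype(np.float32)))
f=lambda i:cv2.resize(i,(400,320),interpolation=2)[:,:,::-1]
cv2.imwrite("pics/t3.png",cv2.hconcat([f(t["color"][220:290,335:423]),f(s["color"][110:230,310:460])]))
E
python3 go.py .6206 -.2112 .017 180
```

```text
opening: 0.0869
opening: 0.0873
opening: 0.0875
tower 238 [ 0.43709945 -0.19095758  0.08322227] [ 0.47692398 -0.15029024  0.10661775] ((457.0115661621094, -170.62765502929688), (39.71136474609375, 40.77078628540039), 0.15981511771678925)
t 18.2 pos [ 0.6206 -0.2115  0.1369] rpy [180.   -0.  179.7] open 0.0876 F [-0.4  0.3  0.7]
SHIFT [-1.000e-04  1.700e-03  5.996e-01] AZ -0.0008 dyaw 0.3
```

View pics/t3.png

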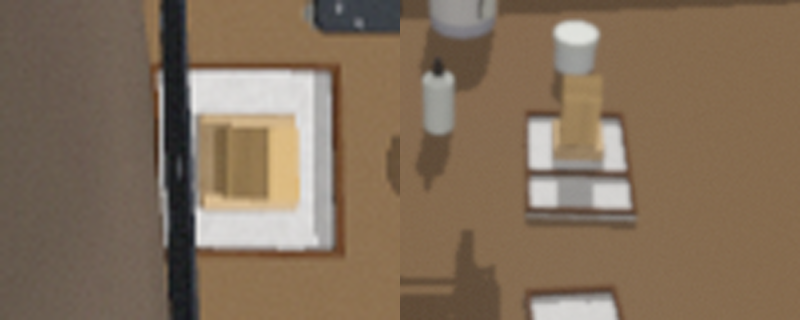

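The tower stands upright and centred on the base to within 1 mm. Descending on the bottle.

```bash
h="python3 -m handwheel"
$h '[[[0,0.002,0.12],[0,0,0]],[[0,0.002,0.26],[0,0,0]],[[0,0.002,0.4],[0,0,0]],[[0,0.002,0.52],[0,0,0]],[[0,0.002,0.59],[0,0,0]]]' |tail -1
$h '[[[0,0,0.01],[0,0,0]],[[0,0,0.01],[0,0,0]]]'
$h '[[[0,0,0],[0,0,0]],[[0,0,0],[0,0,0]],[[0,0,0],[0,0,0]],[[0,0,0],[0,0,0]],[[0,0,0],[0,0,0]]]' 1 | tail -1
$h '[[[0,0,0],[0,0,0]],[[0,0,0],[0,0,0]],[[0,0,0],[0,0,0]],[[0,0,0],[0,0,0]],[[0,0,0],[0,0,0]]]'
python3 go.py .6206 -.2112 .017 180
```

```text
opening: 0.0877
clock: 18.78
tool_pos: [0.6201, -0.2112, 0.0162]
orientation: [-180.0, -0.1, 179.8]
force: [0.2, -0.7, 0.5]
opening: 0.0882
opening: 0.0598
clock: 19.62
tool_pos: [0.621, -0.2112, 0.0172]
orientation: [-180.0, 0.0, 179.9]
force: [0.8, -0.7, 1.1]
opening: 0.0353
t 19.6167 pos [ 0.621  -0.2112  0.0172] rpy [-180.     0.   179.9] open 0.0353 F [ 0.8 -0.7  1.1]
SHIFT [ 0.0018 -0.0001  0.0011] AZ -0.0003 dyaw 0.1
```

```bash
h="python3 -m handwheel"
$h '[[[0,0,-0.06],[0,0,0]],[[0,0,-0.22],[0,0,0]],[[0,0,-0.4],[0,0,0]],[[0,0,-0.58],[0,0,0]],[[0,0,-0.7],[0,0,0]]]' | tail -1
$h '[[[0.1,0.1,0],[0,0,0]],[[0.25,0.25,0],[0,0,0]],[[0.4,0.4,0],[0,0,0]],[[0.5,0.5,0],[0,0,0]],[[0.5,0.5,0],[0,0,0]]]' | tail -1
python3 go.py .4575 -.0795 .03 180
```

```text
opening: 0.035
opening: 0.0351
t 20.45 pos [ 0.5168 -0.1086  0.1582] rpy [179.9  -0.  180. ] open 0.0351 F [-0.1  0.5 -0.7]
SHIFT [0.2964 0.1451 0.6411] AZ -0.0001 dyaw 0.0
```

```bash
h="python3 -m handwheel"
$h '[[[0.1,0.06,0],[0,0,0]],[[0.2,0.12,0],[0,0,0]],[[0.27,0.145,0],[0,0,0]],[[0.296,0.145,0],[0,0,0]],[[0.296,0.145,0],[0,0,0]]]' | tail -1
$h '[[[0,0,0],[0,0,0]],[[0,0,0.1],[0,0,0]],[[0,0,0.25],[0,0,0]],[[0,0,0.4],[0,0,0]],[[0,0,0.5],[0,0,0]]]' | tail -1
$h '[[[0,0,0.05],[0,0,0]],[[0,0,0.08],[0,0,0]],[[0,0,0.08],[0,0,0]]]' 
python3 go.py .4575 -.0800 .0215 180
```

```text
opening: 0.0349
opening: 0.0353
clock: 21.53
tool_pos: [0.4616, -0.0824, 0.0397]
orientation: [-180.0, -0.1, 179.9]
force: [-0.1, 0.4, -0.3]
opening: 0.0351
t 21.5333 pos [ 0.4616 -0.0824  0.0397] rpy [-1.800e+02 -1.000e-01  1.799e+02] open 0.0351 F [-0.1  0.4 -0.3]
SHIFT [0.0206 0.0117 0.0912] AZ -0.0004 dyaw 0.1
```

```bash
h="python3 -m handwheel"
$h '[[[0.02,0.012,0.03],[0,0,0]],[[0.02,0.012,0.06],[0,0,0]],[[0.02,0.012,0.08],[0,0,0]],[[0.02,0.012,0.09],[0,0,0]],[[0.02,0.012,0.092],[0,0,0]]]'
$h '[[[0,0,0],[0,0,0]],[[0,0,0],[0,0,0]]]' |sed -n 2,4p
$h '[[[0,0,0],[0,0,0]],[[0,0,0],[0,0,0]],[[0,0,0],[0,0,0]],[[0,0,0],[0,0,0]],[[0,0,0],[0,0,0]]]' -0.4
$h '[[[0,0,0],[0,0,0]],[[0,0,-0.1],[0,0,0]],[[0,0,-0.25],[0,0,0]],[[0,0,-0.4],[0,0,0]],[[0,0,-0.6],[0,0,0]]]' | tail -1
python3 go.py .4086 .3666 .1 80
```

```text
clock: 21.95
tool_pos: [0.4577, -0.0794, 0.0226]
orientation: [-180.0, -0.0, 179.9]
force: [0.6, -0.0, -0.8]
opening: 0.0348
tool_pos: [0.4579, -0.0794, 0.0229]
orientation: [180.0, 0.0, 179.9]
force: [-0.7, 0.5, -0.6]
clock: 22.53
tool_pos: [0.4578, -0.0795, 0.0228]
orientation: [180.0, 0.0, 179.9]
force: [-0.0, 0.7, 0.5]
opening: 0.0594
opening: 0.0613
t 22.95 pos [ 0.456  -0.0797  0.1425] rpy [-180.    -0.2  179.9] open 0.0613 F [ 1.1 -0.2 -0.5]
SHIFT [0.242  2.2308 0.2123] AZ -0.2226 dyaw 80.1
```

```bash
h="python3 -m handwheel"
$h '[[[0.02,0.15,0],[0,0,-0.019]],[[0.04,0.33,0],[0,0,-0.038]],[[0.06,0.5,0],[0,0,-0.057]],[[0.08,0.68,0],[0,0,-0.076]],[[0.1,0.86,0],[0,0,-0.095]]]' -1 | tail -1
python3 go.py .4086 .3666 .1 80
```

```text
opening: 0.0859
t 23.3667 pos [0.4374 0.094  0.143 ] rpy [ 180.     0.  -145.6] open 0.0859 F [ 1.4  0.  -0.4]
SHIFT [-0.6513  1.2062  0.2151] AZ -0.1266 dyaw 45.6
```

```bash
h="python3 -m handwheel"
$h '[[[-0.07,0.13,0],[0,0,-0.019]],[[-0.15,0.28,0],[0,0,-0.038]],[[-0.24,0.44,0],[0,0,-0.057]],[[-0.32,0.6,0],[0,0,-0.076]],[[-0.4,0.75,0],[0,0,-0.095]]]' | tail -1
python3 go.py .4086 .3666 .1 80
```

```text
opening: 0.0879
t 23.7833 pos [0.4195 0.2635 0.1428] rpy [-180.     0.  -111.3] open 0.0879 F [ 0.7 -0.2  0.1]
SHIFT [-0.4603  0.2381  0.2141] AZ -0.0315 dyaw 11.3
```

```bash
h="python3 -m handwheel"
$h '[[[-0.15,0.08,0],[0,0,-0.016]],[[-0.3,0.16,0.05],[0,0,-0.031]],[[-0.42,0.22,0.1],[0,0,-0.031]],[[-0.46,0.238,0.17],[0,0,-0.031]],[[-0.46,0.238,0.21],[0,0,-0.031]]]' | tail -1
$h '[[[0,0,0],[0,0,0]],[[0,0,0],[0,0,0]]]' | tail -1
python3 - <<'E'
from plant import *;from h import *
s=snapshot("side");t=snapshot("top")
f=lambda i:cv2.resize(i,(400,350))[:,:,::-1]
cv2.imwrite("pics/c1.png",cv2.hconcat([f(s["color"][220:350,340:488]),f(t["color"][220:320,135:250])]))
for n in("top","side"):
    q=t if n=="top" else s;cv2.imwrite("pics/full_"+n+".png",q["color"][:,:,::-1])
E
python3 go.py .4086 .3666 -.009 80
```

```text
opening: 0.0879
opening: 0.0877
t 24.4667 pos [0.4103 0.3641 0.1014] rpy [-180.     0.  -100.6] open 0.0877 F [ 0.1 -0.9  0.6]
SHIFT [-0.0106  0.0107  0.5522] AZ -0.0016 dyaw 0.6
```

View pics/c1.png

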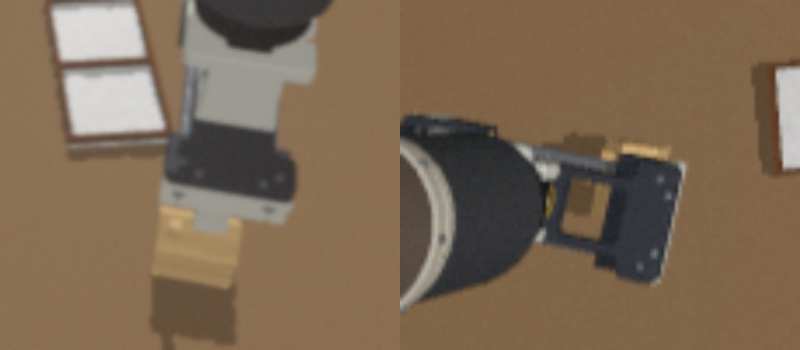

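The jaws are over the cottage and aligned with its walls. Descending and gripping.

```bash
h="python3 -m handwheel"
$h '[[[-0.011,0.011,0.12],[0,0,-0.0016]],[[-0.011,0.011,0.25],[0,0,-0.0016]],[[-0.011,0.011,0.38],[0,0,-0.0016]],[[-0.011,0.011,0.48],[0,0,-0.0016]],[[-0.011,0.011,0.54],[0,0,-0.0016]]]' |tail -1
$h '[[[0,0,0.013],[0,0,0]],[[0,0,0.013],[0,0,0]],[[0,0,0.013],[0,0,0]]]'
$h '[[[0,0,0],[0,0,0]],[[0,0,0],[0,0,0]],[[0,0,0],[0,0,0]],[[0,0,0],[0,0,0]],[[0,0,0],[0,0,0]]]' 1 | tail -1
$h '[[[0,0,0],[0,0,0]],[[0,0,0],[0,0,0]],[[0,0,0],[0,0,0]],[[0,0,0],[0,0,0]],[[0,0,0],[0,0,0]]]'
python3 go.py .4086 .3666 .09 80
```

```text
opening: 0.0874
clock: 25.13
tool_pos: [0.4088, 0.3677, -0.0087]
orientation: [-180.0, 0.1, -100.0]
force: [-0.4, 0.0, 0.3]
opening: 0.0877
opening: 0.06
clock: 25.97
tool_pos: [0.4081, 0.3673, -0.0099]
orientation: [180.0, -0.0, -100.0]
force: [-0.5, -0.5, 0.7]
opening: 0.0415
t 25.9667 pos [ 0.4081  0.3673 -0.0099] rpy [ 180.   -0. -100.] open 0.0415 F [-0.5 -0.5  0.7]
SHIFT [ 0.0028 -0.003  -0.4997] AZ 0.0001 dyaw -0.0
```

```bash
h="python3 -m handwheel"
$h '[[[0,0,-0.05],[0,0,0]],[[0,0,-0.2],[0,0,0]],[[0,0,-0.35],[0,0,0]],[[0,0,-0.5],[0,0,0]],[[0,0,-0.5],[0,0,0]]]' | tail -1
python3 go.py .4628 .2081 .09 95.9
```

```text
opening: 0.0416
t 26.3833 pos [0.4105 0.3703 0.0967] rpy [-179.7    0.5  -99.9] open 0.0416 F [ 0.9  1.4 -0.2]
SHIFT [ 0.754  -0.397   0.0337] AZ -0.0438 dyaw 15.8
```

```bash
h="python3 -m handwheel"
$h '[[[0.14,-0.08,0],[0,0,-0.015]],[[0.32,-0.17,0],[0,0,-0.03]],[[0.5,-0.26,0],[0,0,-0.0438]],[[0.65,-0.34,0],[0,0,-0.0438]],[[0.74,-0.39,0],[0,0,-0.0438]]]' | tail -1
$h '[[[0,0,0],[0,0,0]],[[0,0,0],[0,0,0]],[[0,0,0],[0,0,0]]]' | tail -1
python3 go.py .4628 .2081 -.004 95.9
```

```text
opening: 0.0417
opening: 0.0416
t 27.05 pos [0.4596 0.2082 0.0905] rpy [-180.     0.   -84.2] open 0.0416 F [-0.9  0.1 -0.9]
SHIFT [ 0.0023 -0.0158  0.4726] AZ -0.0004 dyaw 0.1
```

```bash
h="python3 -m handwheel"
$h '[[[0.002,-0.016,0.1],[0,0,0]],[[0.002,-0.016,0.2],[0,0,0]],[[0.002,-0.016,0.3],[0,0,0]],[[0.002,-0.016,0.38],[0,0,0]],[[0.002,-0.016,0.42],[0,0,0]]]' | tail -1
$h '[[[0,0,0],[0,0,0]],[[0,0,0.02],[0,0,0]],[[0,0,0.04],[0,0,0]],[[0,0,0.054],[0,0,0]],[[0,0,0.054],[0,0,0]]]'
python3 go.py .4628 .2081 -.005 95.9
```

```text
opening: 0.0419
clock: 27.88
tool_pos: [0.4626, 0.2081, -0.0047]
orientation: [-180.0, 0.0, -84.2]
force: [0.5, -0.2, -0.5]
opening: 0.042
t 27.8833 pos [ 0.4626  0.2081 -0.0047] rpy [-180.     0.   -84.2] open 0.042 F [ 0.5 -0.2 -0.5]
SHIFT [-0.0001 -0.0009  0.0015] AZ -0.0003 dyaw 0.1
```

```bash
h="python3 -m handwheel"
$h '[[[0,0,0],[0,0,0]],[[0,0,0.005],[0,0,0]],[[0,0,0.005],[0,0,0]]]' |sed -n 4p
$h '[[[0,0,0],[0,0,0]],[[0,0,0],[0,0,0]],[[0,0,0],[0,0,0]],[[0,0,0],[0,0,0]],[[0,0,0],[0,0,0]]]' -0.4 | tail -1
$h '[[[0,0,0],[0,0,0]],[[0,0,-0.1],[0,0,0]],[[0,0,-0.25],[0,0,0]],[[0,0,-0.45],[0,0,0]],[[0,0,-0.6],[0,0,0]]]' | tail -1
python3 go.py .4517 -.3502 .13 5.9
```

```text
force: [-0.4, 0.1, -0.7]
opening: 0.061
opening: 0.0611
t 28.9667 pos [0.4629 0.208  0.1167] rpy [-179.9    0.   -84.2] open 0.0611 F [ 0.4  1.1 -0.6]
SHIFT [ 2.7708  0.3391 -0.0663] AZ 0.2498 dyaw -89.9
```

```bash
h="python3 -m handwheel"
$h '[[[0.13,0.02,-0.1],[0,0,0.019]],[[0.3,0.04,-0.17],[0,0,0.038]],[[0.47,0.06,-0.17],[0,0,0.057]],[[0.65,0.08,-0.17],[0,0,0.076]],[[0.83,0.1,-0.17],[0,0,0.095]]]' -1 | tail -1
python3 - <<'E'
from plant import *;from h import *
t=snapshot("top");C=cloud(t)
print(get_obs()["tool_pos"])
E
python3 go.py .4517 -.3502 .15 5.9
```

```text
opening: 0.0857
[0.45771427 0.03500989 0.14836047]
t 29.4333 pos [0.4577 0.035  0.1484] rpy [ 1.800e+02 -1.000e-01 -1.193e+02] open 0.0867 F [-2.  -5.8 -1. ]
SHIFT [ 1.6942 -0.9167 -0.0082] AZ 0.1522 dyaw -54.8
```

```bash
h="python3 -m handwheel"
$h '[[[0.16,-0.09,0],[0,0,0.019]],[[0.33,-0.18,0],[0,0,0.038]],[[0.5,-0.27,0],[0,0,0.057]],[[0.67,-0.36,0],[0,0,0.076]],[[0.84,-0.45,0],[0,0,0.095]]]' | tail -1
python3 go.py .4517 -.3502 .15 5.9
```

```text
opening: 0.0879
t 29.85 pos [ 0.4585 -0.1515  0.1486] rpy [-180.     0.  -152.9] open 0.0879 F [ 0.7  0.4 -0.4]
SHIFT [ 0.4829 -0.8689 -0.0072] AZ 0.0589 dyaw -21.2
```

```bash
h="python3 -m handwheel"
$h '[[[0.1,-0.17,0],[0,0,0.019]],[[0.2,-0.35,0],[0,0,0.038]],[[0.3,-0.54,0],[0,0,0.057]],[[0.4,-0.72,0],[0,0,0.059]],[[0.48,-0.868,0],[0,0,0.059]]]' | tail -1
$h '[[[0,0,0],[0,0,0]],[[0,0,0.1],[0,0,0]],[[0,0,0.2],[0,0,0]],[[0,0,0.3],[0,0,0]],[[0,0,0.3],[0,0,0]]]' | tail -1
python3 - <<'E'
from plant import *;from h import *
t=snapshot("top");s=snapshot("side");C=cloud(t)
def r(n,b,lo,hi):
    a,bb,c,d=b;m=((C[...,2]>lo)&(C[...,2]<hi)).astype(np.uint8);k=m*0;k[bb:d,a:c]=1;m=cv2.morphologyEx(m*k,cv2.MORPH_OPEN,np.ones((2,2)))
    Q=C[m>0]
    if len(Q):print(n,len(Q),cv2.minAreaRect((Q[:,:2]*1000).astype(np.float32)),Q[:,2].max().round(3))
r("tower",(362,225,415,285),.083,.12);r("bottle",(338,225,366,285),.05,.12);r("cottage",(236,226,310,280),.039,.075)
f=lambda i:cv2.resize(i,(400,350))[:,:,::-1]
cv2.imwrite("pics/p1.png",cv2.hconcat([f(s["color"][80:280,330:530]),f(t["color"][200:300,236:420])]))
E
python3 go.py .4517 -.3502 .004 5.9
```

```text
opening: 0.0879
opening: 0.0876
tower 64 ((462.64068603515625, -128.090576171875), (69.74095916748047, 37.14577865600586), 76.890380859375) 0.574
bottle 139 ((454.0789794921875, -84.81222534179688), (37.982112884521484, 34.4294319152832), 89.74310302734375) 0.102
cottage 306 ((470.6484375, 107.06915283203125), (62.7003059387207, 247.18753051757812), 6.13674783706665) 1.117
t 30.7833 pos [ 0.4531 -0.348   0.0881] rpy [ 1.800e+02 -1.000e-01 -1.738e+02] open 0.0876 F [-0.1  0.3  0.8]
SHIFT [ 0.0083 -0.01    0.4205] AZ 0.0008 dyaw -0.3
```

View pics/p1.png

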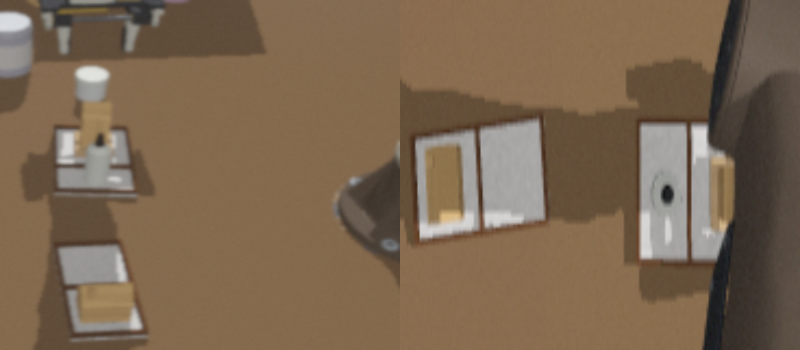

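Tower, bottle and cottage all stand in their compartments, and the gripper is above the pot. Gripping the lid now.

```bash
h="python3 -m handwheel"
$h '[[[0.007,-0.01,0.1],[0,0,0]],[[0.007,-0.01,0.2],[0,0,0]],[[0.007,-0.01,0.3],[0,0,0]],[[0.007,-0.01,0.38],[0,0,0]],[[0.007,-0.01,0.425],[0,0,0]]]' |tail -1
$h '[[[0,0,0],[0,0,0]],[[0,0,0],[0,0,0]],[[0,0,0],[0,0,0]]]'
$h '[[[0,0,0],[0,0,0]],[[0,0,0],[0,0,0]],[[0,0,0],[0,0,0]],[[0,0,0],[0,0,0]],[[0,0,0],[0,0,0]]]' 1 | tail -1
$h '[[[0,0,0],[0,0,0]],[[0,0,0],[0,0,0]],[[0,0,0],[0,0,0]],[[0,0,0],[0,0,0]],[[0,0,0],[0,0,0]]]'
python3 go.py .4517 -.3502 .15 5.9
```

```text
opening: 0.0876
clock: 31.45
tool_pos: [0.4534, -0.3507, 0.0048]
orientation: [-179.9, 0.1, -173.8]
force: [0.8, -0.7, -0.4]
opening: 0.0875
opening: 0.0597
clock: 32.28
tool_pos: [0.4524, -0.3503, 0.0034]
orientation: [-180.0, 0.0, -173.8]
force: [-0.1, 1.5, 3.6]
opening: 0.0548
t 32.2833 pos [ 0.4524 -0.3503  0.0034] rpy [-180.     0.  -173.8] open 0.0548 F [-0.1  1.5  3.6]
SHIFT [ 0.0033  0.001  -0.7329] AZ 0.0007 dyaw -0.3
```

```bash
h="python3 -m handwheel"
$h '[[[0,0,-0.05],[0,0,0]],[[0,0,-0.22],[0,0,0]],[[0,0,-0.4],[0,0,0]],[[0,0,-0.58],[0,0,0]],[[0,0,-0.75],[0,0,0]]]' | tail -1
$h '[[[0,0,0],[0,0,0]],[[0,0,0],[0,0,0]]]' | tail -1
python3 go.py .4718 .1215 .15 5.9
```

```text
opening: 0.0549
opening: 0.0547
t 32.8667 pos [ 0.4534 -0.3506  0.1561] rpy [-179.9    0.3 -173.8] open 0.0547 F [-0.1 -0.1 -2. ]
SHIFT [-0.3451  2.3372  0.0303] AZ 0.0007 dyaw -0.3
```

```bash
h="python3 -m handwheel"
$h '[[[-0.02,0.12,0],[0,0,0]],[[-0.04,0.28,0],[0,0,0]],[[-0.07,0.45,0],[0,0,0]],[[-0.1,0.63,0],[0,0,0]],[[-0.12,0.8,0],[0,0,0]]]' | tail -1
$h '[[[-0.03,0.18,0],[0,0,0]],[[-0.05,0.36,0],[0,0,0]],[[-0.08,0.53,0],[0,0,0]],[[-0.1,0.7,0],[0,0,0]],[[-0.12,0.85,0],[0,0,0]]]' | tail -1
python3 go.py .4718 .1215 .15 5.9
```

```text
opening: 0.0544
opening: 0.0545
t 33.7 pos [ 0.4632 -0.0154  0.1522] rpy [-1.800e+02 -1.000e-01 -1.738e+02] open 0.0545 F [ 0.6 -0.5 -1.6]
SHIFT [-0.1165  0.6757  0.0112] AZ 0.0008 dyaw -0.3
```

```bash
h="python3 -m handwheel"
$h '[[[-0.03,0.18,0],[0,0,0]],[[-0.06,0.36,0],[0,0,0]],[[-0.09,0.53,0],[0,0,0]],[[-0.11,0.65,0],[0,0,0]],[[-0.116,0.676,0],[0,0,0]]]' | tail -1
$h '[[[0,0,0.05],[0,0,0]],[[0,0,0.17],[0,0,0]],[[0,0,0.3],[0,0,0]],[[0,0,0.42],[0,0,0]],[[0,0,0.5],[0,0,0]]]' | tail -1
$h '[[[0,0,0],[0,0,0]],[[0,0,0],[0,0,0]]]' | tail -1
python3 go.py .4718 .1215 .008 5.9
```

```text
opening: 0.0552
opening: 0.0552
opening: 0.0551
t 34.7 pos [0.4719 0.1181 0.0519] rpy [-179.9   -0.2 -173.9] open 0.0551 F [ 0.2  0.5 -1.7]
SHIFT [-0.0015  0.0169  0.2197] AZ 0.0006 dyaw -0.2
```

```bash
h="python3 -m handwheel"
$h '[[[-0.001,0.015,0.08],[0,0,0]],[[-0.001,0.015,0.15],[0,0,0]],[[-0.001,0.015,0.19],[0,0,0]],[[-0.001,0.015,0.21],[0,0,0]],[[-0.001,0.015,0.217],[0,0,0]]]' | tail -1
$h '[[[0,0,0],[0,0,0]],[[0,0,0],[0,0,0]],[[0,0,0],[0,0,0]]]'
python3 go.py .4718 .1215 .008 5.9
```

```text
opening: 0.0551
clock: 35.37
tool_pos: [0.4734, 0.1232, 0.0106]
orientation: [180.0, 0.1, -173.8]
force: [-0.2, -0.6, -1.1]
opening: 0.0548
t 35.3667 pos [0.4734 0.1232 0.0106] rpy [ 1.800e+02  1.000e-01 -1.738e+02] open 0.0548 F [-0.2 -0.6 -1.1]
SHIFT [ 0.009  -0.0074  0.0128] AZ 0.0008 dyaw -0.3
```

```bash
h="python3 -m handwheel"
$h '[[[0.008,-0.007,0.006],[0,0,0]],[[0.008,-0.007,0.013],[0,0,0]],[[0.008,-0.007,0.013],[0,0,0]],[[0.008,-0.007,0.013],[0,0,0]]]'
$h '[[[0,0,0],[0,0,0]],[[0,0,0],[0,0,0]],[[0,0,0],[0,0,0]],[[0,0,0],[0,0,0]],[[0,0,0],[0,0,0]]]' -0.6 | tail -1
$h '[[[0,0,0],[0,0,0]],[[0,0,-0.1],[0,0,0]],[[0,0,-0.25],[0,0,0]],[[0,0,-0.45],[0,0,0]],[[0,0,-0.6],[0,0,0]]]' | tail -1
$h '[[[0,0.1,-0.1],[0,0,0]],[[-0.1,0.1,-0.3],[0,0,0]],[[-0.3,0.1,-0.3],[0,0,0]],[[-0.5,0.1,-0.3],[0,0,0]],[[-0.7,0.1,-0.3],[0,0,0]]]' -1
$h '[[[-0.15,0,0],[0,0,0]],[[-0.3,0,0],[0,0,0]],[[-0.4,0,0],[0,0,0]],[[-0.5,0,0],[0,0,0]]]' -1
python3 - <<'E'
from plant import *;from h import *
t=snapshot("top");s=snapshot("side")
f=lambda i:cv2.resize(i,(400,400))[:,:,::-1]
cv2.imwrite("pics/f1.png",cv2.hconcat([f(s["color"][80:280,330:530]),f(t["color"][180:320,240:440])]))
E
```

```text
clock: 35.7
tool_pos: [0.4714, 0.1212, 0.0074]
orientation: [-180.0, -0.0, -173.8]
force: [-1.4, 0.2, 1.3]
opening: 0.0545
opening: 0.0697
opening: 0.0697
clock: 36.95
tool_pos: [0.6105, 0.1568, 0.1888]
orientation: [179.9, 0.2, -173.8]
force: [-0.2, 1.9, 0.4]
opening: 0.0872
clock: 37.28
tool_pos: [0.7092, 0.1668, 0.1861]
orientation: [-180.0, -0.1, -173.9]
force: [-0.5, 0.1, 0.3]
opening: 0.0877
```

View pics/f1.png

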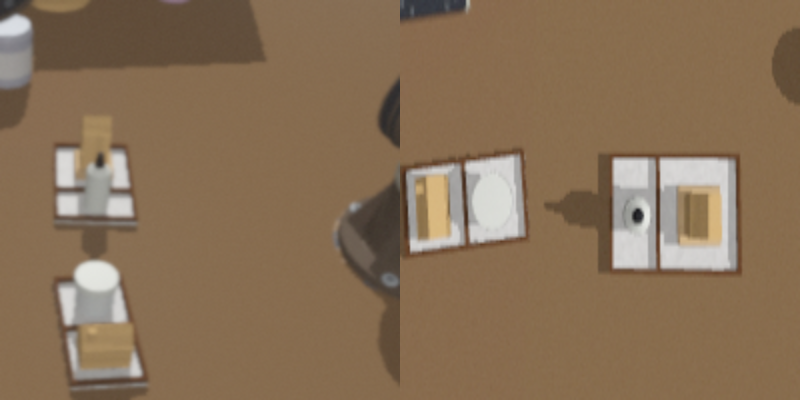

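All five items look right, but the arm isn't visible where I'd expect it in the top crop. Checking the full frame, along with the bystanders.

```bash
python3 -m handwheel '[[[0,0,0],[0,0,0]],[[0,0,0],[0,0,0]],[[0,0,0],[0,0,0]]]'
python3 - <<'E'
from plant import *;from h import *;import pickle
t=snapshot("top");s=snapshot("side");C=cloud(t);T=pickle.load(open("top0.pkl","rb"))
cv2.imwrite("pics/f2.png",cv2.vconcat([t["color"],s["color"]])[:,:,::-1][:,:,:] if 0 else cv2.resize(cv2.vconcat([t["color"],s["color"]]),(480,600))[:,:,::-1])
def r(n,b,lo,hi,C=C):
    a,bb,c,d=b;m=((C[...,2]>lo)&(C[...,2]<hi)).astype(np.uint8);k=m*0;k[bb:d,a:c]=1;m=cv2.morphologyEx(m*k,cv2.MORPH_OPEN,np.ones((3,3)))
    Q=C[m>0]
    if len(Q):
        q=cv2.minAreaRect((Q[:,:2]*1000).astype(np.float32));print(n,len(Q),np.round(q[0],1),np.round(q[1],1),round(q[2],1),"z",np.percentile(Q[:,2],95).round(3))
C0=cloud(T)
r("tower",(362,225,415,285),.08,.12);r("bottle",(338,225,366,285),.06,.12);r("cottage",(236,230,272,285),.039,.075);r("pot",(268,226,305,280),.046,.07);r("base",(370,225,406,280),.017,.024)
for n,b,lo,hi in(("dish",(300,115,352,168),.006,.03),("tin",(470,180,520,225),.09,.12),("jar",(150,190,190,222),.06,.1)):
    r(n+"0",b,lo,hi,C0);r(n+"1",b,lo,hi)
E
```

```text
clock: 37.63
tool_pos: [0.7073, 0.167, 0.1876]
orientation: [180.0, 0.0, -173.8]
force: [0.8, -0.6, -0.0]
opening: 0.0877
tower 254 [ 456.9 -170.7] [39.8 41. ] 0.1 z 0.103
bottle 132 [457.8 -79.6] [32.8 32.4] 89.7 z 0.096
cottage 292 [463.2 208.1] [61.7 38.2] 5.5 z 0.061
pot 319 [469.3 120.2] [52.4 53.3] 0.2 z 0.058
base 78 [ 456.1 -170.5] [59.2 57. ] 0.1 z 0.023
dish0 663 [792.3  10.7] [105.3 104.1] 0.3 z 0.02
dish1 673 [791.6  10.6] [105.  104.2] 0.8 z 0.021
tin0 879 [ 598.8 -454.9] [86.2 85.5] 28.1 z 0.108
tin1 881 [ 598.3 -454.8] [83. 85.] 65.4 z 0.108
jar0 335 [592.3 456.6] [51.  62.4] 65.5 z 0.085
jar1 312 [592.9 452.5] [45.7 62.3] 81.5 z 0.085
```

View pics/f2.png

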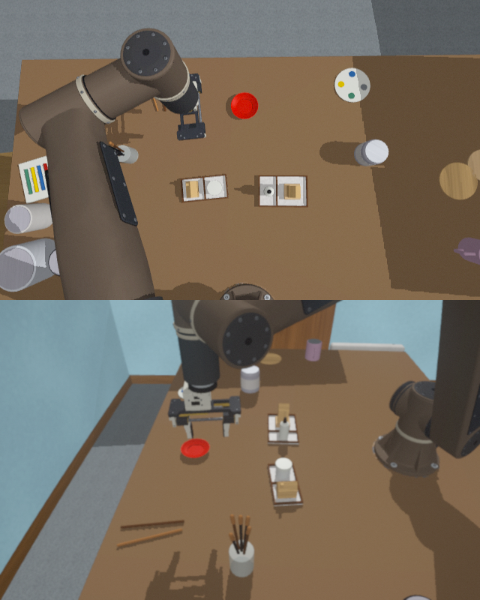

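Everything is in place. The arm sits high with its elbow out to the left and partly hides the jar in the top view, so I'll compare the jar in the side view before handing in.

Run:
```python
from plant import *;from h import *;import pickle
S=pickle.load(open("side0.pkl","rb"));s=snapshot("side")
a=cv2.cvtColor(S["color"],cv2.COLOR_RGB2GRAY)[284:370,298:346].astype(np.float32);b=cv2.cvtColor(s["color"],cv2.COLOR_RGB2GRAY)[284:370,298:346].astype(np.float32)
sh=cv2.phaseCorrelate(a,b,cv2.createHanningWindow(a.shape[::-1],cv2.CV_32F));print("jar shift px",sh);o=get_obs();print(o["qvel"].round(2),o["clock"])
if abs(sh[0][0])<1 and abs(sh[0][1])<1: print(close_job())
```

```text
jar shift px ((0.04624806405518811, -0.026199210191975908), 0.8305580198764801)
[-0.14  0.16  0.2  -0.02 -0.08  0.12] 37.7833
the job is handed in; nothing more can be done
None
```

Both kits are made up and the job is handed in, at about 38 s of the 138 s allowed.

I placed everything in the order you listed: base, tower, bottle, cottage, pot. The gripper then opened and moved clear.

**Last checks** (top and side cameras):
- **Base and tower:** the base lies flat and square in the large compartment. The tower stands on its middle, about 1 mm off centre.
- **Bottle:** upright in the narrow compartment, 1–2 mm off centre.
- **Cottage and pot:** each upright in its own compartment of the even tray. The pot is about 3 mm off centre, with 13 mm of room on each side.
- **Bystanders:** the tin and dish are within 1 mm of where they started. The arm partly hid the jar in the top view, so that reading was 4 mm off. The side view showed it had not moved (0.05 px).

**What disagreed:**
- **Fingertip height:** the fingertips were about 22 mm above the reported TCP height, not 14 mm below it as specified. The first try at the base therefore closed on air, touching nothing. I measured the offset with the side camera and used it for every later grasp.
- **Base drop:** the base was let go about 4 mm above the tray floor, slightly higher than planned, and it landed flat.

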